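# Hang the lime pail on the counter hook

## Robot

A 6-joint arm with a two-finger parallel gripper is mounted at the origin on the work surface. World frame = base frame: x ahead of the robot, y to its left, z up, the work surface at z = 0. Lengths are in m, angles in rad, forces in N, time in s.
With the tool pointing down it reaches from about 0.375 to 0.9 m from the base axis. Payload 3.1 kg.
Tool frame: the origin (TCP) lies at the very end of the fingers, on their centre line; the grasp point (between the pads) lies 19 mm behind it (manip.grasp_offset is the distance from the TCP to the grasp point, in m); y points along the fingers, z is the direction in which the jaws open and shut, and the axes are right-handed (so a half turn about y gives the same grasp; the last joint's range is limited). The gripper opens to 85 mm and grips with 20 to 120 N. Pads are 22 mm wide; open, the fingers measure 114 mm over their backs; the gripper's body (76 mm by 85 mm) begins 54 mm behind the grasp point. The pads swing forward as they close: fully open they stand 13 mm farther back than shut.
Start: joints at [-1.357, 0.527, 1.433, -0, 1.181, -0.178], TCP at [0.239, -0.577, 0.231] pointing down, gripper open.
Joint ranges: [-3.08, 3.08], [-0.75, 2.2], [0.22, 2.44], [-1.43, 4.57], [0, 2.65], [-2.85, 2.85]. Speed limits (rad/s): [2.79, 2.79, 3.14, 3.14, 3.14, 3.14].

## Interface

Orientations are given as a unit quaternion [x, y, z, w].
In Python, from station import manip gives the robot as it stands.
- The arm moves only by the tool apply_moves, never from a script. Its argument "motion" is a list of rows, each a list of 5 numbers: the finger opening in mm, from 0 to 85.4, then the shift along the tool's x, y, z in units of 30 mm (1.0 is 30 mm), then the turn about the tool's y in units of 10 degrees (1.0 is 10 degrees). In form: [[fingers, x, y, z, twist], ...]. A call has 1 to 12 rows; each row is the pose to reach, as a shift and turn from the pose commanded when the call began, along the tool's axes at that moment; what a row does not reach only later rows make up. A row lasts 1/8 s, in which the tool goes at most 62.5 mm and 10.7 degrees, less where a joint would pass 70% of its speed; a pose out of reach is approached as far as the arm can. A call with a gripper value outside its range is refused whole. The fingers move at their own pace and stop on an object; "squeeze" is the grip in N (left out, the last holds). Time passes only in rows, so rows that repeat a pose let the fingers close. It gives the time, the measured TCP pose, the force and the opening at its end, in the units of the state.
- manip.sense(): the state, without advancing time (a new reading comes with each control period).
- manip.snapshot(name): name is "scene" or "top" or "wrist"; returns the picture (400x640x3 uint8, red, green, blue); there is no depth.
- manip.get_calibration(name): a dict with "intrinsics" (3x3 intrinsics, pixels), "extrinsics" (4x4, takes a point from camera to world coordinates). Camera axes: x right, y up, looking along -z (the intrinsics and any distortion apply to the point x, -y, -z); pixel columns grow to the right and rows downward; lengths in m; the calibration is good to about 2 mm. A picture is of the moment at which its call begins: read the wrist's pose just before it. get_calibration takes no time and is no camera call; for the wrist camera it gives the pose at the moment of the call.
- manip.sign_off(): hands the job in, once; it reports no verdict.
The state is a dict: "t": time; "q": joint angles; "qd": joint speeds; "tau": joint torques, N m; "tcp_pos": TCP position; "tool_rot": TCP orientation; "force": force on the tool from outside, world axes, zero at the start; "ft_torque": the same for the moment, N m; "finger_gap": opening from 0.0 (shut) to 1.0 (fully open).
Only numpy, scipy, OpenCV 4.12 (cv2) and the standard library are available. Lean on these libraries where they do the work, as an engineer would, in place of code of your own. Each camera call takes 0.05 s, during which the arm holds its last target.

## Task

Hang up the small steel pail of limes: with the pail still standing on the counter, swing its flat-lying bail upright, then lift the pail by the bail and hang the red grip centrally over both prongs of the hook stand, leaving it hanging still and upright. Keep both limes in the pail, do not tip it, and leave the squeeze bottle, spice jar, food box and spatula where they are.

Things in the scene. Friction and masses are not known exactly. Their poses are not given: they have to be found in the camera images.
- pail: Loose open steel pail, about 0.32 kg (varies). Round, 100 mm across at the foot, 112 mm at the rim, 90 mm tall, wall 4 mm. Origin: centre of its underside; z up. Its y axis runs along the bail's pivot line; the pivots are at y = +-62 mm, z = 82 mm. At the start the bail lies flat towards the pail's -x side.
- bail (a joint): Angle a of the pail's bail: 0 = upright along the pail's z; positive = swung down to the pail's -x side; stops at +-1.5 (nearly flat). The grip's axis is 95*sin(a) mm to the pail's -x side, 82 + 95*cos(a) mm above its underside. Light friction (0.02 N m): let go, it stays only within roughly 30 deg of upright, else falls to a stop. Weighs 70 g.
- bail_grip (a point): Centre of the bail's straight red grip: round sleeve 12 mm thick, 90 mm long, along the pail's y, that turns on the wire with slight drag. Axes: the bail's own. Dark 6 mm wire sides slope out from its ends to 124 mm apart, reached 60 mm from the pivots. Flat, the grip is about 89 mm above the counter and clears the rim by 33 mm; raised, 177 mm up.
- hook_stand: Fixed stand with a double hook of two parallel brass prongs. Origin: on the counter right under the hook's seat; z up. Prongs run at y = +-28 mm from a dark post (18 mm thick, x = +92 mm) to the stand's open -x side. Cross-bar on the post 72 mm along y, top 229 mm above the counter. Grey base plate 10 mm thick, x -30 to +130, y +-70 mm.
- hook_seat (a point): Where the hung grip's centre rests, midway between the prongs, 220 mm above the counter; axes as the stand's. Hung grip lies along y, either way round. Prongs are 8 mm rods, axis 210 mm up at the seat (x +-12 mm), rising to 222 mm at the post and to tips 236 mm high at x = -36 mm. Come from -x above the tips, then down.
- pail_in (a point): Centre of the pail's inner floor, 5 mm above its underside.
- lime1: Loose lime, round, 44 mm thick, 54 mm over its tips, 60 g, lying in the pail; origin at its middle.
- lime2: Second loose lime, the same, lying in the pail; origin at its middle.
- squeeze_bottle: Bystander: loose cream-coloured squeeze bottle, 64 mm across, 188 mm tall; origin at its foot's centre.
- spice_jar: Bystander: loose glass jar with red cap, 72 mm across, 100 mm tall; origin at its foot's centre.
- food_box: Bystander: loose low food box with red lid, 106 x 136 mm (x, y), 45 mm tall; origin at its foot's centre.
- spatula: Bystander: spatula lying on the white chopping board at the right (-y) side; origin at its underside's middle.
Not all that is in view belongs to the job. Leave any turquoise look-alike of the lime2 alone.

How it is judged:
By the outcome, as a careful person would: the job done as asked, in the order asked, and still so for the second after the job is handed in, with the robot touching nothing.
It also fails if it takes over 67 s, if anything falls off the work surface, if the arm or the gripper's body presses on something with over 40 N, if the wrist force passes 120 N, or if a joint passes its speed limit or range.

## Working session

There is one attempt and no reset: what is moved stays moved. The work goes in short steps, Python scripts to look and compute and a tool call to move; the robot and the scene stay as the last step left them, time stands still between calls to the robot, and variables do not carry over. Pictures are saved under pics/ and viewed, and the job is handed in when it is done.

Besides the shell and the picture viewer there is one more tool, called by a JSON object that holds its "method" and its "body". apply_moves: Moves the arm, as the interface text tells. Its arguments: {"type":"object","properties":{"motion":{"type":"array"},"squeeze":{"type":"number"}},"required":["motion"]}

```bash
ls; mkdir -p pics
python3 - <<'E'
from station import manip
import cv2,numpy as np
np.set_printoptions(precision=4,suppress=True)
s=manip.sense();print(s)
for n in("scene","top"):
    im=manip.snapshot(n);cv2.imwrite(f"pics/{n}0.png",im[:,:,::-1])
    c=manip.get_calibration(n);print(n,c)
print(manip.get_calibration("wrist"))
E
```

```text
pics
{'t': 0.0, 'q': array([-1.3565,  0.5285,  1.4339,  0.    ,  1.1814, -0.1785]), 'qd': array([ 0.0003, -0.0008,  0.0012,  0.0011, -0.0005,  0.0002]), 'tau': array([ -0.0009, -44.2355, -17.8027,  -0.0004,   0.0083,   0.    ]), 'tcp_pos': array([ 0.2391, -0.5767,  0.2303]), 'tool_rot': array([-0.138 ,  0.6943, -0.6927,  0.138 ]), 'force': array([-0.1672, -0.3406,  0.0322]), 'ft_torque': array([0.0345, 0.0065, 0.0177]), 'finger_gap': 1.0029633709110883}
scene {'intrinsics': array([[414.2053,   0.    , 314.9532],
       [  0.    , 414.2053, 199.0093],
       [  0.    ,   0.    ,   1.    ]]), 'extrinsics': array([[ 0.8157, -0.3121,  0.4871,  1.2792],
       [ 0.5784,  0.4591, -0.6743, -1.0367],
       [-0.0131,  0.8318,  0.555 ,  0.9405],
       [ 0.    ,  0.    ,  0.    ,  1.    ]])}
top {'intrinsics': array([[414.0664,   0.    , 320.743 ],
       [  0.    , 414.0664, 200.867 ],
       [  0.    ,   0.    ,   1.    ]]), 'extrinsics': array([[ 0.0128,  0.9903, -0.1381,  0.393 ],
       [-0.9998,  0.0106, -0.0173, -0.0347],
       [-0.0156,  0.1383,  0.9903,  1.4175],
       [ 0.    ,  0.    ,  0.    ,  1.    ]])}
{'intrinsics': array([[295.2047,   0.    , 314.6812],
       [  0.    , 295.2047, 201.6624],
       [  0.    ,   0.    ,   1.    ]]), 'extrinsics': array([[ 0.3826,  0.8845,  0.2671,  0.3068],
       [-0.9239,  0.367 ,  0.1084, -0.5485],
       [-0.0021, -0.2882,  0.9576,  0.3744],
       [ 0.    ,  0.    ,  0.    ,  1.    ]])}
```

View pics/scene0.png

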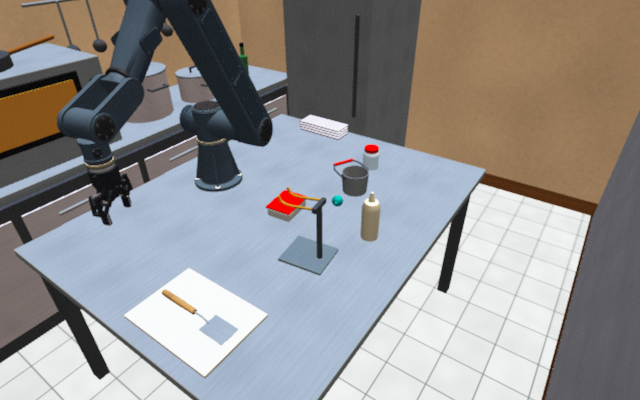

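View pics/top0.png

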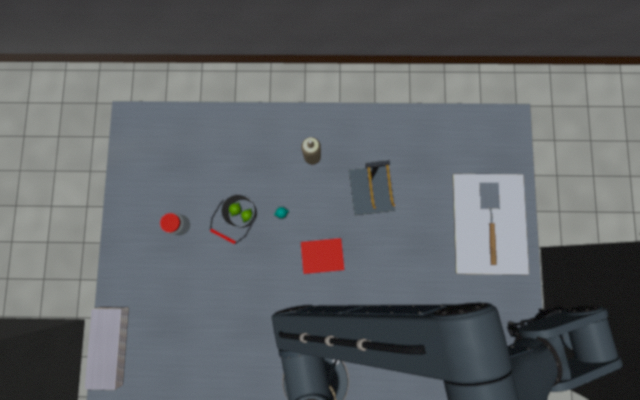

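The top view shows the pail near (239,211), with its red grip near (224,236). The hook prongs are near (370–392,165–208) and open toward the robot. The food box is at (322,256), the jar at (172,223), the bottle at (311,150) and the turquoise decoy at (281,212). Next I'll measure these.

```bash
cat > h.py <<'E'
import numpy as np,cv2
np.set_printoptions(precision=4,suppress=True)
class Cam:
    def __init__(s,c):
        s.K=np.array(c["intrinsics"]);s.T=np.array(c["extrinsics"])
    def ray(s,u,v):
        d=np.array([(u-s.K[0,2])/s.K[0,0],-(v-s.K[1,2])/s.K[1,1],-1.]);d=s.T[:3,:3]@d
        return s.T[:3,3],d/np.linalg.norm(d)
    def onz(s,u,v,z):
        o,d=s.ray(u,v);return o+d*(z-o[2])/d[2]
    def proj(s,p):
        q=s.T[:3,:3].T@(np.array(p)-s.T[:3,3]);return np.array([s.K[0,2]-s.K[0,0]*q[0]/q[2],s.K[1,2]+s.K[1,1]*q[1]/q[2]])
def tri(a,b):
    (o1,d1),(o2,d2)=a,b
    A=np.stack([d1,-d2],1);t=np.linalg.lstsq(A,o2-o1,rcond=None)[0]
    p,q=o1+d1*t[0],o2+d2*t[1];return (p+q)/2,np.linalg.norm(p-q)
def blobs(im,lo,hi,amin=15):
    h=cv2.cvtColor(im,cv2.COLOR_RGB2HSV)
    m=cv2.inRange(h,np.array(lo),np.array(hi))
    if lo[0]==0 and hi[0]<=12: m|=cv2.inRange(h,np.array([170,lo[1],lo[2]]),np.array([180,hi[1],hi[2]]))
    n,L,st,ce=cv2.connectedComponentsWithStats(m)
    return m,[(st[i][:5].tolist(),ce[i].round(1).tolist(),cv2.minAreaRect(np.argwhere(L==i)[:,::-1].astype(np.float32))) for i in range(1,n) if st[i][4]>=amin]
E
python3 - <<'E'
from station import manip
from h import *
for n in("scene","top"):
    im=cv2.imread(f"pics/{n}0.png")[:,:,::-1].copy();c=Cam(manip.get_calibration(n))
    for nm,lo,hi in(("red",(0,150,90),(8,255,255)),("orange",(10,130,90),(25,255,255)),("green",(35,100,40),(75,255,255)),("dark",(0,0,0),(180,120,60))):
        m,b=blobs(im,lo,hi)
        if nm=="dark": b=[x for x in b if x[0][4]<900]
        for x in b: print(n,nm,x[0],x[1],np.round(x[2][0],1),np.round(x[2][1],1),round(x[2][2]),c.onz(*x[1],.09)[:2])
    big=cv2.resize(im[90:260,150:420] if n=="top" else im[130:280,250:400],None,fx=(2.9 if n=="top" else 4),fy=(2.9 if n=="top" else 4),interpolation=cv2.INTER_CUBIC)
    cv2.imwrite(f"pics/{n}0big.png",big[:,:,::-1])
E
```

```text
scene red [365, 145, 13, 8, 94] [371.1, 148.4] [371.  148.5] [ 7. 12.] 90 [0.5043 0.4748]
scene red [334, 159, 19, 6, 38] [343.3, 161.7] [343.1 161.8] [ 1.9 18.7] 75 [0.4668 0.2989]
scene red [280, 190, 25, 15, 199] [290.5, 198.1] [291.  198.4] [23.6 11.1] 28 [ 0.454  -0.0494]
scene red [266, 197, 30, 18, 232] [279.9, 206.3] [281.2 205.1] [28.1 12.6] 18 [ 0.4554 -0.1132]
scene orange [7, 34, 47, 19, 170] [29.8, 42.9] [30.  42.9] [ 3.5 48.7] 70 [-2.988   0.6067]
scene orange [0, 79, 77, 74, 3431] [32.4, 113.6] [ 36.4 115.1] [52.5 89.6] 75 [-1.2368 -0.1863]
scene orange [287, 188, 33, 13, 68] [301.0, 195.6] [302.2 195.8] [33.8  5.2] 20 [ 0.4761 -0.0139]
scene orange [278, 196, 34, 14, 87] [292.3, 204.3] [293.7 204.6] [35.5  5.7] 21 [ 0.4846 -0.0778]
scene orange [163, 291, 32, 23, 123] [177.4, 301.6] [178.3 301.6] [37.1  4.5] 33 [ 0.514  -0.6224]
scene green [239, 47, 9, 25, 88] [243.4, 58.2] [244.2  58.9] [24.1  6.7] 63 [-1.0337  1.2647]
scene dark [351, 15, 9, 103, 483] [355.3, 64.8] [355.3  66. ] [  5.1 102. ] 2 [-0.2299  1.5716]
scene dark [112, 32, 6, 13, 41] [114.3, 37.9] [114.  
[... 3920 characters left out ...]
 200] [229.5, 206.4] [231. 207.] [17.  29.5] 27 [0.5569 0.2841]
top dark [248, 211, 8, 15, 26] [252.2, 219.2] [252.5 218.6] [ 2.8 15.6] 28 [0.5161 0.2088]
top dark [335, 323, 10, 7, 16] [338.6, 325.5] [338.9 325.1] [4.4 9.7] 56 [ 0.1881 -0.072 ]
top dark [400, 323, 6, 10, 16] [402.3, 327.1] [402.7 327.4] [3.9 9.8] 22 [ 0.1863 -0.2692]
top dark [276, 325, 28, 31, 353] [287.5, 338.1] [289.5 340. ] [30. 27.] 90 [0.1478 0.0859]
top dark [308, 325, 8, 7, 15] [312.1, 328.1] [311.  328.1] [7.4 4.4] 16 [0.179  0.0102]
top dark [417, 325, 8, 6, 16] [420.6, 327.3] [420.5 327.3] [3.9 7.8] 79 [ 0.1865 -0.3256]
top dark [330, 326, 28, 30, 387] [343.8, 342.9] [343.8 344. ] [27.9 27.1] 38 [ 0.1363 -0.0884]
```

View pics/top0big.png

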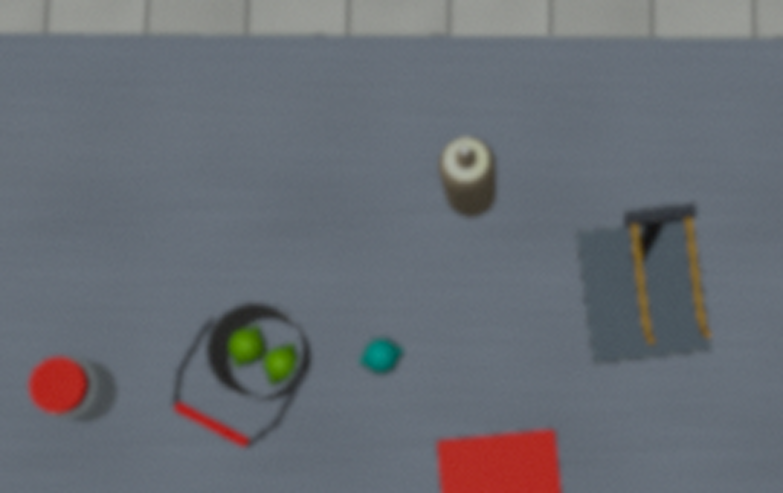

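View pics/scene0big.png

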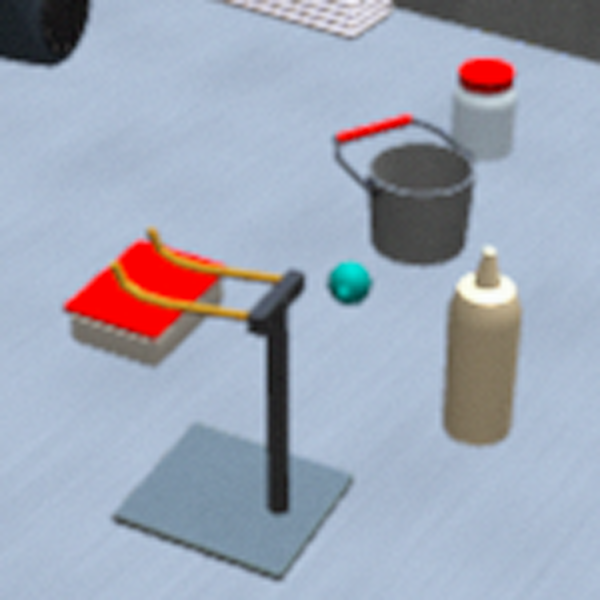

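Run:
```python
from station import manip
from h import *
S=Cam(manip.get_calibration("scene"));T=Cam(manip.get_calibration("top"))
t=lambda U,V:T.ray((U+.5)/2.9-.5+150,(V+.5)/2.9-.5+90)
s=lambda U,V:S.ray((U+.5)/4-.5+250,(V+.5)/4-.5+130)
tz=lambda U,V,z:T.onz((U+.5)/2.9-.5+150,(V+.5)/2.9-.5+90,z)
sz=lambda U,V,z:S.onz((U+.5)/4-.5+250,(V+.5)/4-.5+130,z)
for n,a,b in(("gripL",(177,406),(339,137)),("gripR",(247,441),(410,120)),("gripX",(177,406),(410,120)),("gripY",(247,441),(339,137)),("tip1",(650,343),(152,233)),("tip2",(707,337),(117,267)),("barL",(627,213),(293,272)),("barR",(695,206),(256,325)),("jar",(58,385),(487,73)),("pailrimctr",(259,350),(422,168))):
    print(n,*tri(t(*a),s(*b)))
for p in((578,232),(595,363),(711,349)): print("base",tz(*p,.01))
for p in((195,423),(115,518),(280,580),(352,480)): print("baseS",sz(*p,.01))
print("tips@.236",tz(650,343,.236),tz(707,337,.236), sz(152,233,.236),sz(117,267,.236))
print("gripz.09",tz(177,406,.089),tz(247,441,.089),sz(339,137,.089),sz(410,120,.089))
print("bar.229",tz(625,213,.229),tz(696,206,.229))
print("rim",tz(259,350,.09))
print("box corners",tz(438,440,.045),tz(553,431,.045)); print("bottle",tz(467,158,.16)) 
# stand roll
```

```text
gripL [0.4526 0.3189 0.0768] 0.07630553992474036
gripR [0.4746 0.2825 0.1032] 0.07842065381129741
gripX [0.4822 0.344  0.0842] 0.0025893270661583004
gripY [0.4438 0.2629 0.0886] 0.001814066938399599
tip1 [ 0.5409 -0.1669  0.2267] 0.0022919883968615037
tip2 [ 0.5486 -0.2227  0.2269] 0.004956638183539051
barL [ 0.6703 -0.1468  0.2265] 0.005494826864242204
barR [ 0.6813 -0.2153  0.2201] 0.0016599862341958355
jar [0.5034 0.4762 0.0915] 0.002407911158661633
pailrimctr [0.5474 0.2555 0.0871] 0.0067423567125539504
base [ 0.6995 -0.1066  0.01  ]
base [ 0.5424 -0.1272  0.01  ]
base [ 0.5605 -0.2635  0.01  ]
baseS [ 0.5491 -0.1308  0.01  ]
baseS [ 0.5703 -0.2688  0.01  ]
baseS [ 0.7252 -0.2508  0.01  ]
baseS [ 0.7068 -0.1167  0.01  ]
tips@.236 [ 0.5389 -0.1666  0.236 ] [ 0.5455 -0.2229  0.236 ] [ 0.5514 -0.1775  0.236 ] [ 0.5598 -0.2316  0.236 ]
gripz.09 [0.4808 0.3418 0.089 ] [0.4431 0.2622 0.089 ] [0.4447 0.2631 0.089 ] [0.4874 0.3375 0.089 ]
bar.229 [ 0.6719 -0.1428  0.229 ] [ 0.6798 -0.2145  0.229 ]
rim [0.5443 0.2527 0.09  ]
box corners [0.4485 0.0537 0.045 ] [ 0.4603 -0.0772  0.045 ]
bottle [0.7472 0.0209 0.16  ]
```

```bash
cat >> h.py <<'E'
from scipy.spatial.transform import Rotation as Ro
def axes(s):
    return Ro.from_quat(s["tool_rot"]).as_matrix()
def go(s,p,ang=None,zdir=None):
    """rows units to reach TCP world p with tool z along world heading (deg, mod 180)"""
    R=axes(s);d=R.T@(np.array(p)-s["tcp_pos"])/.03;tw=0
    if ang is not None:
        cur=np.degrees(np.arctan2(R[1,2],R[0,2]));dl=(ang-cur+90)%180-90
        tw=(-dl)/10  # tool y is down: +turn about y = -yaw
    return np.round(d,3),round(float(tw),3)
E
python3 - <<'E'
from station import manip
from h import *
s=manip.sense();R=axes(s);print(R);print("camoff tool",R.T@(np.array([.3068,-.5485,.3744])-s["tcp_pos"]))
print(np.degrees(np.arctan2(R[1,2],R[0,2])))
for p,a in(((.42,-.20,.33),7.3),((.455,.30,.25),-27)): print(go(s,p,a))
E
```

```text
[[-0.9239 -0.0004  0.3827]
 [-0.3827  0.0019 -0.9239]
 [-0.0004 -1.     -0.002 ]]
camoff tool [-0.0734 -0.144  -0.0005]
-67.49617793808521
(array([-10.378,  -3.298,  -9.301]), -7.48)
(array([-17.834,  -0.599, -24.246]), -4.05)
```

Run:
```python
from station import manip
from h import *
s=manip.sense()
print(go(s,(.46,-.19,.33),7.3))
```

```text
(array([-11.737,  -3.298,  -9.098]), -7.48)
```

{"method": "apply_moves", "body": {"motion": [[85, -0.4, -0.3, -0.3, -0.3], [85, -1.3, -0.8, -1.0, -1.0], [85, -2.6, -1.3, -2.0, -1.7], [85, -3.9, -1.8, -3.0, -2.5], [85, -5.2, -2.3, -4.0, -3.3], [85, -6.5, -2.8, -5.0, -4.1], [85, -7.8, -3.3, -6.0, -4.9], [85, -9.1, -3.3, -7.0, -5.7], [85, -10.3, -3.3, -8.0, -6.5], [85, -11.2, -3.3, -8.7, -7.1], [85, -11.7, -3.3, -9.1, -7.5], [85, -11.7, -3.3, -9.1, -7.5]]}}

```text
t: 1.6
tcp_pos: [0.459, -0.1889, 0.3307]
tool_rot: [-0.532, 0.465, -0.465, 0.533]
force: [0.9, 0.0, -0.1]
finger_gap: 0.996
```

Run:
```python
from station import manip
from h import *
import pickle
s=manip.sense();c=manip.get_calibration("wrist");im=manip.snapshot("wrist")
cv2.imwrite("pics/w1.png",im[:,:,::-1]);pickle.dump(c,open("w1.pkl","wb"))
print(s["t"],s["tcp_pos"],np.degrees(np.arctan2(axes(s)[1,2],axes(s)[0,2])),s["force"],np.abs(s["qd"]).max())
```

```text
1.6 [ 0.459  -0.1889  0.3307] 7.714792718499634 [ 0.9415  0.0046 -0.0527] 0.039592608958097866
```

View pics/w1.png

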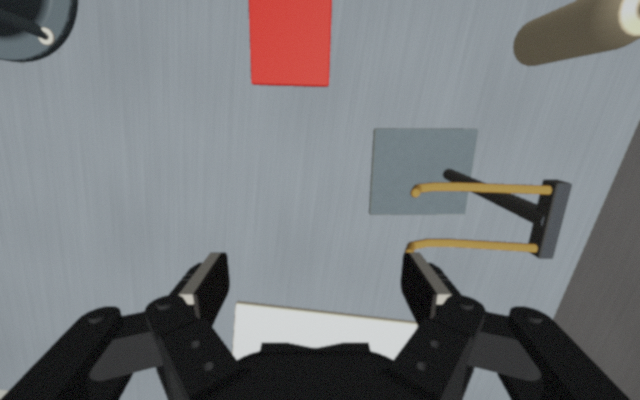

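The wrist view shows the base plate corners at (374,128), (477,129), (466,215) and (370,214). The prong tips are near (415,191) and (411,247), and they meet the bar near (547,189) and (536,248).

Run:
```python
from station import manip
from h import *
import pickle
c=Cam(pickle.load(open("w1.pkl","rb")))
b=[c.onz(*p,.01) for p in((374,128),(477,129),(466,215),(370,214))];
for x in b:print(x)
ctr=sum(b)/4;e=(b[1]+b[2]-b[0]-b[3]);x=e[:2]/np.linalg.norm(e[:2]);print("ang",np.degrees(np.arctan2(x[1],x[0])),"origin",ctr[:2]-.05*x,np.linalg.norm(b[1]-b[0]),np.linalg.norm(b[3]-b[0]))
t=[c.onz(415,191,.234),c.onz(411,247,.234)];print(t)
u=[c.onz(547,189,.222),c.onz(536,248,.222)];print(u)
e=sum(u)/2-sum(t)/2;print("ang",np.degrees(np.arctan2(e[1],e[0])),np.linalg.norm(e)); x=e[:2]/np.linalg.norm(e)
print("seat",(sum(t)/2)[:2]+.036*x)
s=manip.sense();print(go(s,(.48,.29,.27),-27), go(s,(.45,0.05,.33)))
```

```text
[ 0.5417 -0.1255  0.01  ]
[ 0.6982 -0.1059  0.01  ]
[ 0.7206 -0.2434  0.01  ]
[ 0.5617 -0.2631  0.01  ]
ang 7.1232204598866975 origin [ 0.5809 -0.1907] 0.1576967796741343 0.1390581879188997
[array([ 0.5411, -0.1668,  0.234 ]), array([ 0.5495, -0.2178,  0.234 ])]
[array([ 0.6606, -0.152 ,  0.222 ]), array([ 0.6709, -0.2081,  0.222 ])]
ang 5.802597498830257 0.12170288335188369
seat [ 0.5809 -0.1887]
(array([-15.763,   2.015,   2.818]), 3.461) (array([-7.965,  0.018,  0.768]), 0.0)
```

Run:
```python
from station import manip
from h import *
s=manip.sense();print(go(s,(.47,.23,.26),-27))
```

```text
(array([-13.825,   2.349,   2.223]), 3.461)
```

{"method": "apply_moves", "body": {"motion": [[85, -0.5, 0, 0, 0], [85, -1.7, 0, 0.2, 0.3], [85, -3.2, 0, 0.5, 0.7], [85, -4.8, 0.2, 0.8, 1.1], [85, -6.4, 0.6, 1.0, 1.5], [85, -8.0, 1.0, 1.3, 1.9], [85, -9.6, 1.5, 1.6, 2.3], [85, -11.1, 1.9, 1.8, 2.7], [85, -12.5, 2.2, 2.0, 3.1], [60, -13.4, 2.3, 2.2, 3.4], [30, -13.8, 2.3, 2.2, 3.4], [26, -13.8, 2.3, 2.2, 3.4]]}}

```text
t: 3.15
tcp_pos: [0.47, 0.2281, 0.2614]
tool_rot: [0.373, -0.601, 0.601, -0.372]
force: [-0.0, -0.4, -0.0]
finger_gap: 0.373
```

Run:
```python
from station import manip
from h import *
import pickle
s=manip.sense();c=manip.get_calibration("wrist");im=manip.snapshot("wrist")
cv2.imwrite("pics/w2.png",im[:,:,::-1]);pickle.dump(c,open("w2.pkl","wb"))
print(s["t"],s["tcp_pos"],np.degrees(np.arctan2(axes(s)[1,2],axes(s)[0,2])),s["force"],np.abs(s["qd"]).max())
m,b=blobs(im,(0,150,90),(8,255,255))
for x in b: print(x)
```

```text
3.15 [0.47   0.2281 0.2614] -26.42511968332338 [-0.0325 -0.4158 -0.0495] 0.02579921140421136
([269, 77, 13, 92, 880], [275.3, 121.7], ((275.1138000488281, 122.5390396118164), (91.16102600097656, 10.052350997924805), 88.38645935058594))
([296, 294, 65, 55, 2181], [330.8, 324.8], ((332.2038269042969, 328.7070007324219), (48.044830322265625, 60.01613235473633), 61.38954162597656))
```

View pics/w2.png

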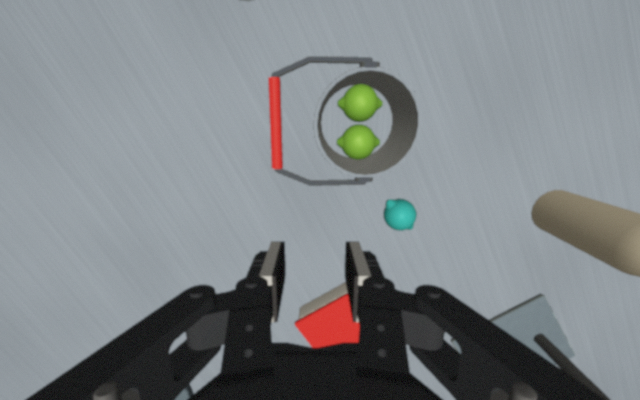

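The red grip runs from (274.5,77) to (278,168.5). The pivots are near (376,64) and (370,180), and the pail rim spans columns 316–418 and rows 69–174. Both limes are inside.

Run:
```python
from station import manip
from h import *
import pickle
c=Cam(pickle.load(open("w2.pkl","rb")))
for z in(.0887,):
    A,B=c.onz(274.5,77.5,z),c.onz(277.8,168.5,z);d=A-B;print(A,B,np.linalg.norm(d),np.degrees(np.arctan2(d[1],d[0])),"ctr",(A+B)/2)
P,Q=c.onz(375,64,.082),c.onz(369,180,.082);d=P-Q;print("piv",P,Q,np.linalg.norm(d),np.degrees(np.arctan2(d[1],d[0])),(P+Q)/2)
print("rim",c.onz(316,121,.09),c.onz(418,121,.09),c.onz(368,69,.09),c.onz(368,174,.09))
im=cv2.imread("pics/w2.png");cv2.imwrite("pics/w2b.png",cv2.resize(im[40:200,250:440],None,fx=3.7,fy=3.7,interpolation=cv2.INTER_CUBIC))
```

```text
[0.4814 0.3421 0.0887] [0.4407 0.2603 0.0887] 0.09139443112511587 63.555016400244824 ctr [0.4611 0.3012 0.0887]
piv [0.5772 0.3093 0.082 ] [0.5246 0.2027 0.082 ] 0.1188661488301944 63.71133808229864 [0.5509 0.256  0.082 ]
rim [0.4998 0.2864 0.09  ] [0.594  0.2396 0.09  ] [0.5675 0.3078 0.09  ] [0.5257 0.2116 0.09  ]
```

View pics/w2b.png

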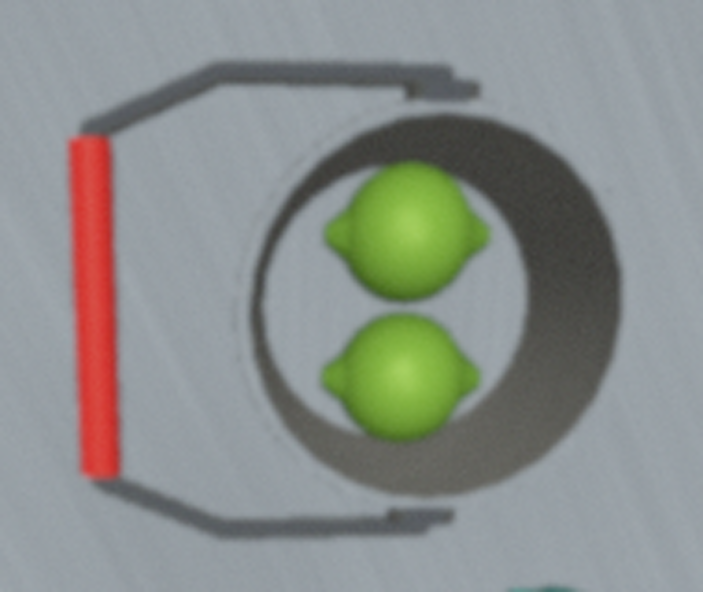

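Run:
```python
from station import manip
from h import *
s=manip.sense();print(go(s,(.461,.3012,.15),-26.4),go(s,(.461,.3012,.070),-26.4),s['finger_gap'])
```

```text
(array([-2.063,  3.715, -1.367]), -0.008) (array([-2.064,  6.381, -1.368]), -0.008) 0.3087747936133103
```

{"method": "apply_moves", "body": {"motion": [[28, -0.5, 0.3, -0.3, 0], [28, -1.2, 1.0, -0.8, 0], [28, -1.8, 1.9, -1.2, 0], [28, -2.06, 2.8, -1.37, 0], [28, -2.06, 3.5, -1.37, 0], [28, -2.06, 3.7, -1.37, 0], [28, -2.06, 3.7, -1.37, 0]]}}

```text
t: 4.08
tcp_pos: [0.4612, 0.3018, 0.1501]
tool_rot: [-0.372, 0.601, -0.601, 0.372]
force: [-0.1, -0.4, 0.5]
finger_gap: 0.329
```

Run:
```python
from station import manip
from h import *
import pickle
s=manip.sense();c=manip.get_calibration("wrist");im=manip.snapshot("wrist")
cv2.imwrite("pics/w3.png",im[:,:,::-1])
print(s["t"],s["tcp_pos"],np.degrees(np.arctan2(axes(s)[1,2],axes(s)[0,2])),s["force"],s["finger_gap"])
c=Cam(c);print(c.proj((.461,.3012,.0887)),c.proj((.4814,.3421,.0887)),c.proj((.4407,.2603,.0887)))
print(go(s,(.461,.3012,.070),-26.4))
```

```text
4.075 [0.4612 0.3018 0.1501] -26.527218978464184 [-0.0954 -0.374   0.5222] 0.3290852492301208
[315.5015 217.8313] [315.5218 155.8072] [315.5978 272.7255]
(array([0.019, 2.671, 0.004]), -0.013)
```

View pics/w3.png

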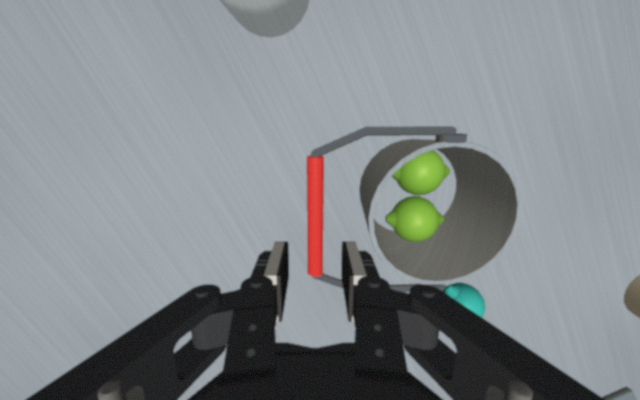

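The grip lies at column 315, rows 156–276, centred between the fingers. This matches the projected ends, so I'll descend and close.

{"method": "apply_moves", "body": {"motion": [[28, 0, 0.4, 0, 0], [28, 0, 1.0, 0, 0], [28, 0, 1.7, 0, 0], [28, 0, 2.3, 0, 0], [28, 0, 2.65, 0, 0], [28, 0, 2.65, 0, 0], [20, 0, 2.65, 0, 0], [14, 0, 2.65, 0, 0], [8, 0, 2.65, 0, 0], [4, 0, 2.65, 0, 0], [4, 0, 2.65, 0, 0], [4, 0, 2.65, 0, 0]], "squeeze": 30}}

```text
t: 5.62
tcp_pos: [0.4614, 0.3022, 0.0713]
tool_rot: [-0.372, 0.601, -0.601, 0.372]
force: [-1.8, 1.1, 6.7]
finger_gap: 0.132
```

Run:
```python
from station import manip
from h import *
s=manip.sense();im=manip.snapshot("wrist")
cv2.imwrite("pics/w4.png",im[:,:,::-1])
print(s["t"],s["tcp_pos"],np.degrees(np.arctan2(axes(s)[1,2],axes(s)[0,2])),s["force"],s["ft_torque"],s["finger_gap"]*85.4)
```

```text
5.625 [0.4614 0.3022 0.0713] -26.497873939274633 [-1.8304  1.0683  6.6892] [0.1186 0.151  0.0003] 11.239457625224148
```

View pics/w4.png

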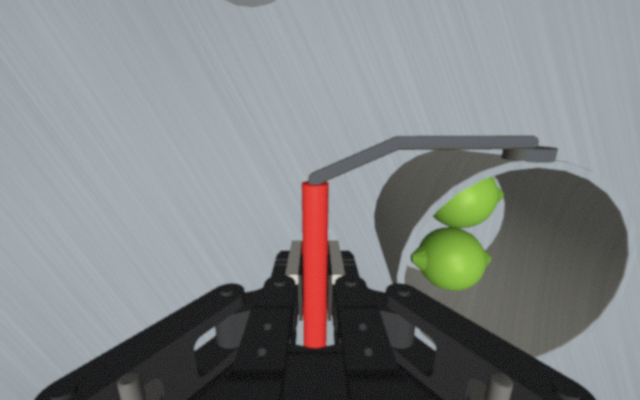

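The grip is held at 11.2 mm. Next I'll swing the bail along its arc, first half first.

{"method": "apply_moves", "body": {"motion": [[4, 0, -0.15, 0.01, 0], [4, 0, -0.35, 0.04, 0], [4, 0, -0.57, 0.09, 0], [4, 0, -0.8, 0.15, 0], [4, 0, -1.02, 0.24, 0], [4, 0, -1.23, 0.34, 0], [4, 0, -1.43, 0.46, 0], [4, 0, -1.63, 0.58, 0], [4, 0, -1.82, 0.73, 0], [4, 0, -1.99, 0.89, 0], [4, 0, -1.99, 0.89, 0]], "squeeze": 40}}

```text
t: 7.05
tcp_pos: [0.4852, 0.29, 0.1311]
tool_rot: [-0.372, 0.602, -0.601, 0.372]
force: [-3.1, 2.3, 3.3]
finger_gap: 0.123
```

Run:
```python
from station import manip
from h import *
s=manip.sense()
for n in("wrist","scene"):
  im=manip.snapshot(n);cv2.imwrite(f"pics/{n}5.png",im[:,:,::-1] if n=="wrist" else cv2.resize(im[110:230,280:420],None,fx=4,fy=4)[:,:,::-1])
print(s["t"],s["tcp_pos"],s["force"],s["ft_torque"],s["finger_gap"]*85.4)
```

```text
7.05 [0.4852 0.29   0.1311] [-3.0688  2.2716  3.3223] [0.3176 0.3394 0.0711] 10.530637616849555
```

View pics/scene5.png

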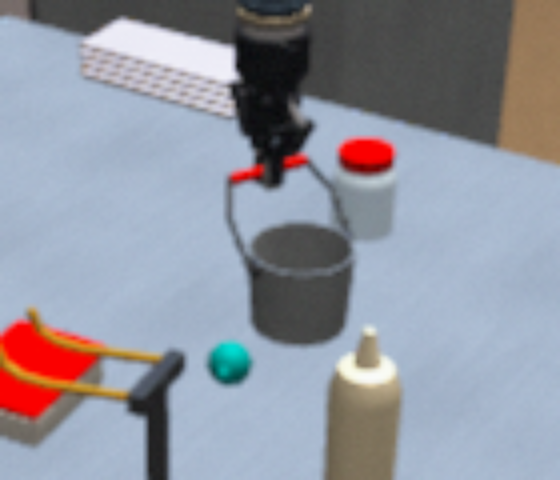

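View pics/wrist5.png

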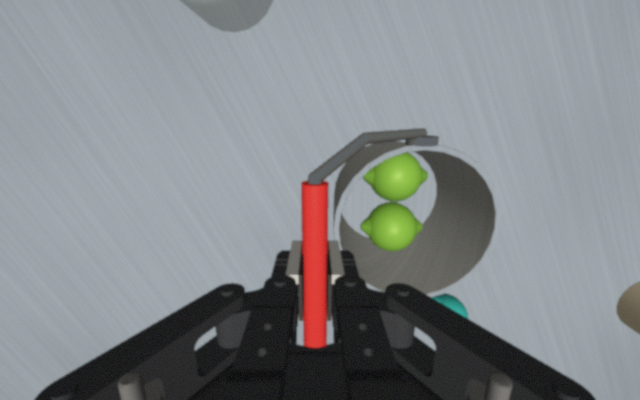

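{"method": "apply_moves", "body": {"motion": [[4, 0, -0.12, 0.08, 0], [4, 0, -0.34, 0.33, 0], [4, 0, -0.48, 0.52, 0], [4, 0, -0.61, 0.72, 0], [4, 0, -0.72, 0.94, 0], [4, 0, -0.81, 1.16, 0], [4, 0, -0.88, 1.38, 0], [4, 0, -0.94, 1.61, 0], [4, 0, -0.97, 1.78, 0], [4, 0, -0.985, 1.93, 0], [4, 0, -0.99, 2.05, 0], [4, 0, -0.99, 2.05, 0]]}}

```text
t: 8.65
tcp_pos: [0.5401, 0.2625, 0.16]
tool_rot: [-0.372, 0.601, -0.601, 0.372]
force: [-0.0, -1.0, -5.0]
finger_gap: 0.119
```

```bash
cat > look.py <<'E'
import sys
from station import manip
from h import *
k=sys.argv[1]
s=manip.sense()
print(s["t"],s["tcp_pos"],np.degrees(np.arctan2(axes(s)[1,2],axes(s)[0,2])),s["force"],s["ft_torque"],s["finger_gap"]*85.4)
for n in sys.argv[2:]:
  im=manip.snapshot(n)
  if n=="scene": im=cv2.resize(im[100:290,240:430],None,fx=3,fy=3,interpolation=cv2.INTER_CUBIC)
  cv2.imwrite(f"pics/{n}{k}.png",im[:,:,::-1])
E
python3 look.py 6 scene wrist
```

```text
8.65 [0.5401 0.2625 0.16  ] -26.50607223475587 [-0.0221 -1.0011 -5.0139] [ 0.0371 -0.045  -0.0155] 10.16755060737442
```

View pics/scene6.png

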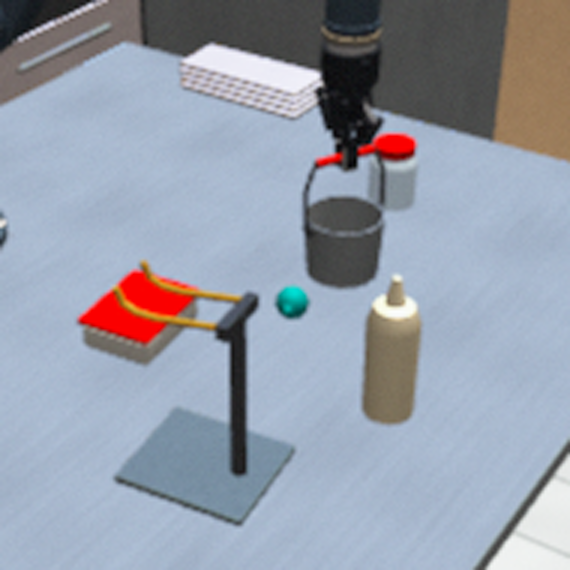

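View pics/wrist6.png

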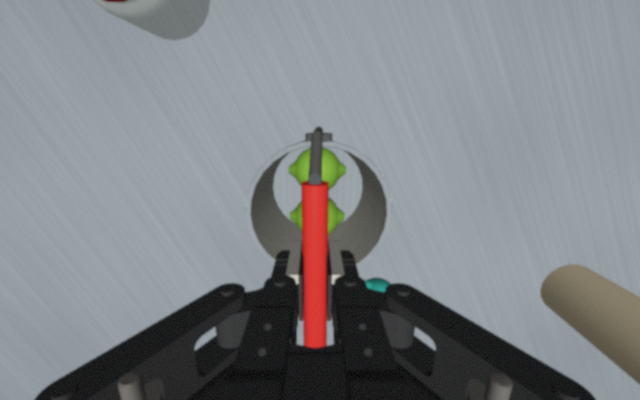

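The bail is upright and the rim is centred under the grip at column 318. The −5 N reading suggests the pail may be barely unweighted, so I'll ease down to set it fully on the counter before lifting.

{"method": "apply_moves", "body": {"motion": [[4, 0, 0.03, 0.05, 0], [4, 0, 0.05, 0.1, 0], [4, 0, 0.05, 0.13, 0], [4, 0, 0.05, 0.13, 0]]}}

```text
t: 9.25
tcp_pos: [0.5445, 0.2606, 0.1599]
tool_rot: [0.371, -0.601, 0.602, -0.373]
force: [-1.5, -2.1, 5.9]
finger_gap: 0.12
```

```bash
python3 look.py 7
```

```text
9.25 [0.5445 0.2606 0.1599] -26.490527228116818 [-1.5106 -2.0503  5.8554] [-0.4157  0.171  -0.0132] 10.26598183998406
```

Now the tool presses 5.9 N downward, so the pail is firmly on the counter with the bail upright. Lifting.

{"method": "apply_moves", "body": {"motion": [[4, 0, -0.05, 0, 0], [4, 0, -0.12, 0, 0], [4, 0, -0.25, 0, 0], [4, 0, -0.5, 0, 0], [4, 0, -0.85, 0, 0], [4, 0, -1.3, 0, 0], [4, 0, -1.8, 0, 0], [4, 0, -2.3, 0, 0], [4, 0, -2.75, 0, 0], [4, 0, -3.1, 0, 0], [4, 0, -3.3, 0, 0], [4, 0, -3.35, 0, 0]], "squeeze": 60}}

```text
t: 10.75
tcp_pos: [0.5436, 0.2608, 0.2595]
tool_rot: [0.372, -0.601, 0.601, -0.372]
force: [-0.0, 0.3, -5.6]
finger_gap: 0.117
```

```bash
python3 look.py 8 scene wrist
python3 - <<'E'
from station import manip
from h import *
s=manip.sense();st=np.radians(7.2);x=np.array([np.cos(st),np.sin(st)])
seat=np.array([.581,-.190])
print(go(s,(*(seat-.11*x),.26),7.2),seat-.11*x)
E
```

```text
10.75 [0.5436 0.2608 0.2595] -26.492988542928995 [-0.023   0.2791 -5.6039] [-0.0299 -0.0095 -0.0585] 10.01038664569453
(array([14.922, -0.031,  4.775]), -3.369) [ 0.4719 -0.2038]
```

View pics/scene8.png

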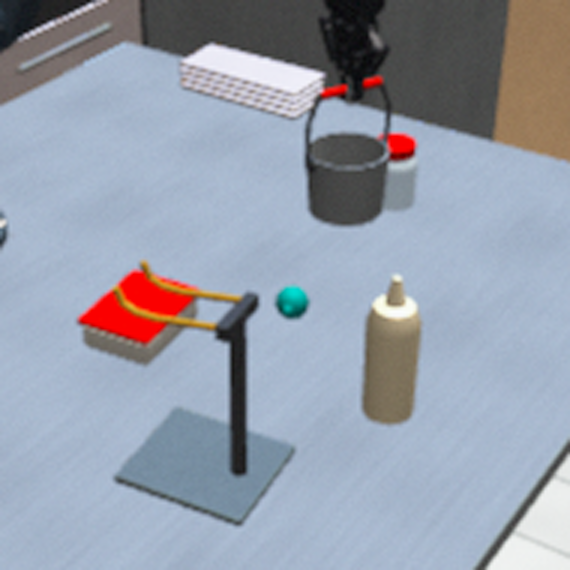

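View pics/wrist8.png

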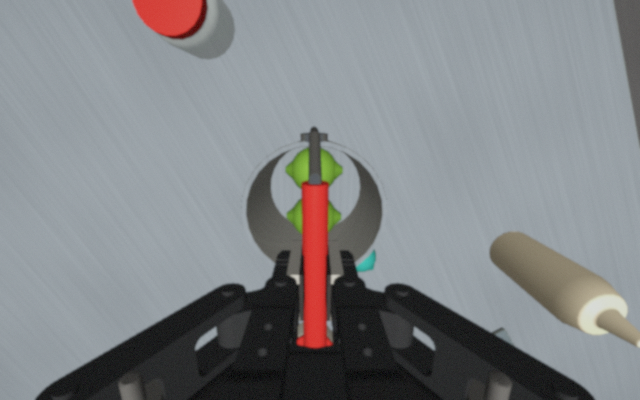

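Lifted cleanly with 5.6 N hanging and the limes inside. Now I'll carry it to the standoff in front of the hook.

{"method": "apply_moves", "body": {"motion": [[4, 0.05, 0, 0.02, 0], [4, 0.19, 0, 0.06, 0], [4, 0.43, 0, 0.14, 0], [4, 0.76, 0, 0.24, 0], [4, 1.19, 0, 0.38, 0], [4, 1.71, 0, 0.55, 0], [4, 2.33, 0, 0.75, 0], [4, 3.0, 0, 0.96, 0], [4, 3.71, 0, 1.19, 0], [4, 4.48, 0, 1.43, 0], [4, 5.24, 0, 1.68, 0], [4, 6.0, 0, 1.92, 0]]}}

```text
t: 12.35
tcp_pos: [0.5144, 0.0722, 0.2594]
tool_rot: [0.372, -0.601, 0.602, -0.372]
force: [-0.9, -0.1, -5.4]
finger_gap: 0.117
```

{"method": "apply_moves", "body": {"motion": [[4, 0.76, 0, 0.24, 0], [4, 1.52, 0, 0.49, 0], [4, 2.29, 0, 0.73, 0], [4, 3.05, 0, 0.98, 0], [4, 3.81, 0, 1.22, 0], [4, 4.57, 0, 1.46, 0], [4, 5.33, 0, 1.71, 0], [4, 6.1, 0, 1.95, 0], [4, 6.81, 0, 2.18, 0], [4, 7.43, 0, 2.38, 0], [4, 7.95, 0, 2.55, 0], [4, 8.33, 0, 2.67, 0]]}}

```text
t: 13.85
tcp_pos: [0.4748, -0.1864, 0.2592]
tool_rot: [0.372, -0.601, 0.601, -0.372]
force: [-0.3, 0.8, -5.1]
finger_gap: 0.113
```

{"method": "apply_moves", "body": {"motion": [[4, 0.29, 0, 0.09, 0], [4, 0.48, 0, 0.15, -0.1], [4, 0.57, 0, 0.18, -0.35], [4, 0.57, 0, 0.18, -0.7], [4, 0.57, 0, 0.18, -1.1], [4, 0.57, 0, 0.18, -1.5], [4, 0.57, 0, 0.18, -1.9], [4, 0.57, 0, 0.18, -2.3], [4, 0.57, 0, 0.18, -2.7], [4, 0.57, 0, 0.18, -3.05], [4, 0.57, 0, 0.18, -3.25], [4, 0.57, 0, 0.18, -3.37]]}}

```text
t: 15.35
tcp_pos: [0.4723, -0.2028, 0.2592]
tool_rot: [-0.531, 0.467, -0.467, 0.531]
force: [-0.3, -0.1, -4.8]
finger_gap: 0.119
```

```bash
python3 look.py 9 scene wrist
python3 - <<'E'
from station import manip
from h import *
s=manip.sense();st=np.radians(7.2);x=np.array([np.cos(st),np.sin(st)])
seat=np.array([.581,-.190])
print(go(s,(*(seat-.11*x),.26),7.2),go(s,(*seat,.26),7.2))
import pickle;pickle.dump(manip.get_calibration("wrist"),open("w9.pkl","wb"))
E
```

```text
15.35 [ 0.4723 -0.2028  0.2592] 7.285487156888526 [-0.2732 -0.1078 -4.7718] [0.0336 0.0176 0.0063] 10.159718276976525
(array([ 0.026, -0.027, -0.017]), 0.002) (array([ 0.028, -0.026,  3.65 ]), 0.002)
```

View pics/scene9.png

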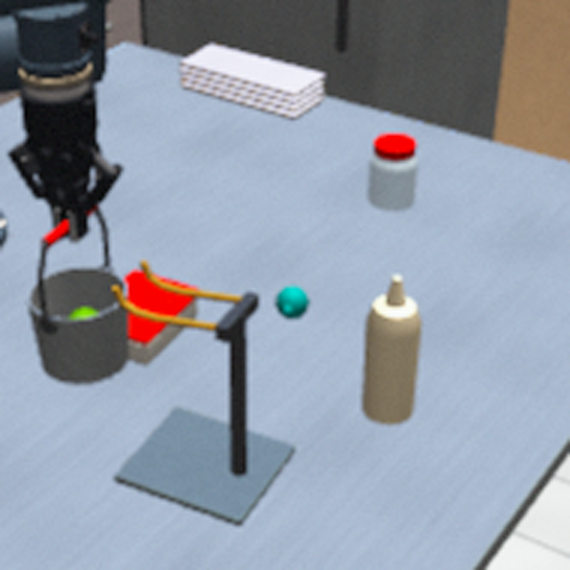

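View pics/wrist9.png

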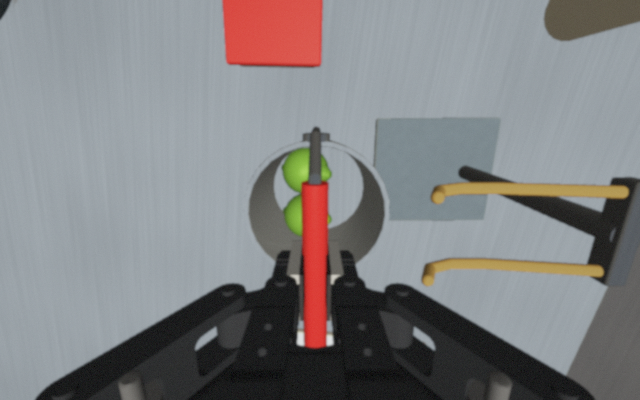

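The pail hangs still and clear of the stand, with both limes in it. In the wrist view the prong tips are near (438,195) and (430,277), and the far grip end is at (315.5,183). I'll use these to check the sideways alignment.

Run:
```python
from station import manip
from h import *
import pickle
c=Cam(pickle.load(open("w9.pkl","rb")));s=manip.sense();R=axes(s)
im=cv2.imread("pics/wrist9.png")[:,:,::-1].copy();m,b=blobs(im,(10,110,80),(28,255,255),60)
for x in b:print(x)
st=np.radians(7.2);X=np.array([np.cos(st),np.sin(st)]);Y=np.array([-X[1],X[0]])
e=c.onz(315.5,184,.2772);print("grip end in stand y rel tcp",(e[:2]-s["tcp_pos"][:2])@Y)
e2=c.onz(315.5,184,.2832);print(" top surf",(e2[:2]-s["tcp_pos"][:2])@Y)
# prong centrelines: points by column
h=m
for u in(470,500,540,580):
    col=np.where(h[:,u]>0)[0]; g=np.split(col,np.where(np.diff(col)>3)[0]+1)
    out=[]
    for q in g:
        if len(q)<5: continue
        out.append(q.mean())
    z={470:.212,500:.211,540:.214,580:.218}[u]
    P=[c.onz(u,v,z) for v in out]
    print(u,out,[((p[:2]-np.array([.581,-.19]))@X*1e3,(p[:2]-np.array([.581,-.19]))@Y*1e3) for p in P])
for p in((439,195),(431,278)):
    q=c.onz(*p,.234)[:2]-np.array([.581,-.19]);print("tip",q@X,q@Y)
print("tcp y",(s["tcp_pos"][:2]-np.array([.581,-.19]))@Y)
```

```text
([301, 181, 7, 55, 66], [301.9, 205.8], ((301.65899658203125, 207.7832489013672), (5.697849273681641, 54.323184967041016), 5.29008150100708))
([432, 182, 198, 21, 2319], [529.4, 189.9], ((530.3896484375, 190.36798095703125), (19.32886505126953, 197.14797973632812), 88.76802062988281))
([423, 259, 181, 26, 1797], [511.1, 267.0], ((512.7103271484375, 268.46484375), (24.23828125, 180.38243103027344), 87.64208984375))
grip end in stand y rel tcp 0.044052727703104796
 top surf 0.04547324188818657
470 [np.float64(187.5), np.float64(263.0)] [(np.float64(-6.268040216267788), np.float64(27.046460982640834)), (np.float64(2.240340327545726), np.float64(-28.98670705657969))]
500 [np.float64(187.5), np.float64(264.0)] [(np.float64(14.362885499693723), np.float64(26.80491990018958)), (np.float64(24.71023773589285), np.float64(-30.326726333964025))]
540 [np.float64(190.5), np.float64(267.0)] [(np.float64(39.24071451505397), np.float64(25.519857906119928)), (np.float64(51.6983530414474), np.float64(-31.07054638019099))]
580 [np.float64(190.5), np.float64(269.0)] [(np.float64(61.97384877768956), np.float64(26.56876218229001)), (np.float64(76.7360027435704), np.float64(-30.393423582850772))]
tip -0.03589302504299551 0.0279324423645983
tip -0.0342914639468805 -0.027905457689515294
tcp y 0.0007841525653107763
```

{"method": "apply_moves", "body": {"motion": [[4, 0, 0, 0.04, 0], [4, 0.01, 0, 0.14, 0], [4, 0.02, 0, 0.32, 0], [4, 0.03, 0, 0.6, 0], [4, 0.03, 0, 0.98, 0], [4, 0.04, 0, 1.4, 0], [4, 0.04, 0, 1.85, 0], [4, 0.04, 0, 2.3, 0], [4, 0.04, 0, 2.72, 0], [4, 0.04, 0, 3.07, 0], [4, 0.04, 0, 3.34, 0], [4, 0.04, 0, 3.53, 0]]}}

```text
t: 16.95
tcp_pos: [0.5778, -0.1909, 0.2591]
tool_rot: [0.53, -0.468, 0.467, -0.53]
force: [0.1, -0.1, -5.7]
finger_gap: 0.115
```

{"method": "apply_moves", "body": {"motion": [[4, 0, 0, 0.09, 0], [4, 0, 0, 0.13, 0], [4, 0, 0.1, 0.13, 0], [4, 0, 0.3, 0.13, 0], [4, 0, 0.55, 0.13, 0], [4, 0, 0.8, 0.13, 0], [4, 0, 1.0, 0.13, 0], [4, 0, 1.2, 0.13, 0], [4, 0, 1.35, 0.13, 0], [4, 0, 1.45, 0.13, 0], [4, 0, 1.5, 0.13, 0], [4, 0, 1.5, 0.13, 0]]}}

```text
t: 18.45
tcp_pos: [0.5814, -0.1905, 0.2142]
tool_rot: [-0.53, 0.468, -0.468, 0.53]
force: [-0.7, 1.3, -5.2]
finger_gap: 0.112
```

```bash
python3 look.py 10 scene wrist
python3 - <<'E'
from station import manip
from h import *
s=manip.sense()
print(go(s,(.581,-.190,.2030),7.2))
E
```

```text
18.45 [ 0.5814 -0.1905  0.2142] 7.203777146268755 [-0.7376  1.2509 -5.2221] [ 0.0321 -0.0025 -0.0158] 9.559672109145076
(array([-0.02 ,  0.381, -0.014]), 0.001)
```

View pics/scene10.png

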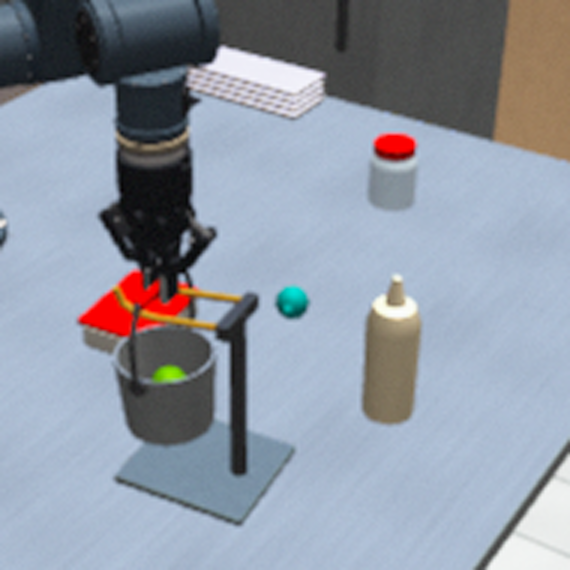

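View pics/wrist10.png

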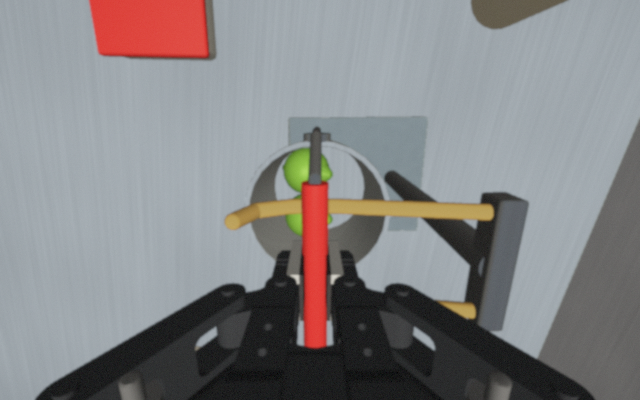

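The grip is over both prongs, and the bail and post are clear. I'll lower it gently onto the seat.

{"method": "apply_moves", "body": {"motion": [[4, 0, 0.08, 0, 0], [4, 0, 0.18, 0, 0], [4, 0, 0.27, 0, 0], [4, 0, 0.33, 0, 0], [4, 0, 0.37, 0, 0], [4, 0, 0.37, 0, 0]]}}

```text
t: 19.3
tcp_pos: [0.5814, -0.1905, 0.2031]
tool_rot: [0.53, -0.468, 0.468, -0.53]
force: [0.1, 0.1, -5.6]
finger_gap: 0.119
```

```bash
python3 look.py 11
```

```text
19.3 [ 0.5814 -0.1905  0.2031] 7.207115925520697 [ 0.0515  0.0734 -5.5948] [-0.035  -0.0049 -0.0544] 10.134747632770331
```

Not yet in contact (−5.6 N), so down a little more.

{"method": "apply_moves", "body": {"motion": [[4, 0, 0.03, 0, 0], [4, 0, 0.06, 0, 0], [4, 0, 0.06, 0, 0]]}}

```text
t: 19.68
tcp_pos: [0.5815, -0.1906, 0.2025]
tool_rot: [-0.53, 0.467, -0.468, 0.531]
force: [-2.9, 1.3, 4.8]
finger_gap: 0.117
```

```bash
python3 look.py 12 wrist
```

```text
19.675 [ 0.5815 -0.1906  0.2025] 7.212520059664314 [-2.8978  1.2501  4.763 ] [0.1909 0.3764 0.0202] 10.019541632572434
```

The force flipped to +4.8 N at the expected height, so the grip is seated. I'll ease off slightly and open.

{"method": "apply_moves", "body": {"motion": [[4, 0, -0.02, 0, 0], [4, 0, -0.02, 0, 0], [14, 0, -0.02, 0, 0], [18, 0, -0.02, 0, 0], [24, 0, -0.02, 0, 0], [30, 0, -0.02, 0, 0], [30, 0, -0.02, 0, 0], [30, 0, -0.02, 0, 0]]}}

```text
t: 20.72
tcp_pos: [0.5814, -0.1905, 0.2019]
tool_rot: [-0.53, 0.468, -0.468, 0.53]
force: [-0.5, -0.5, -0.2]
finger_gap: 0.354
```

```bash
python3 look.py 13 wrist scene
```

```text
20.725 [ 0.5814 -0.1905  0.2019] 7.205376897237042 [-0.4898 -0.4812 -0.1708] [-0.0036  0.0455 -0.0031] 30.25388962698626
```

View pics/wrist13.png

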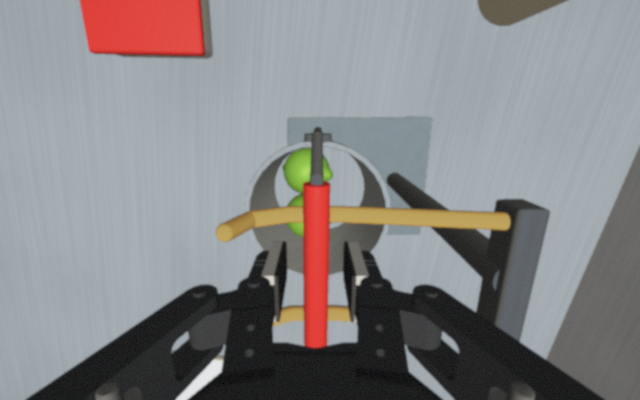

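View pics/scene13.png

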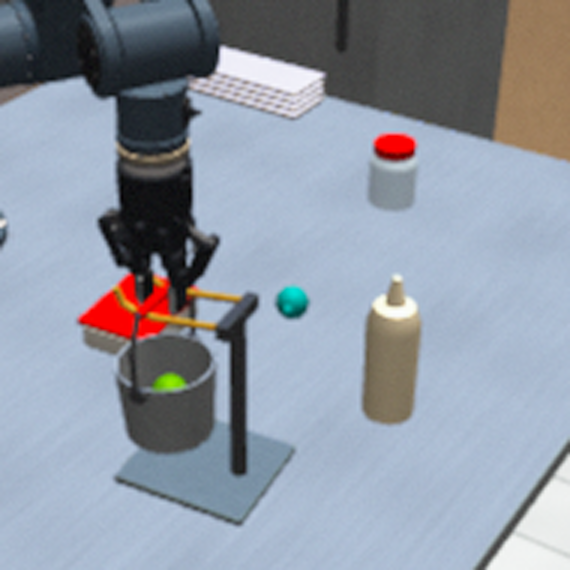

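The grip rests on the prongs, centred between the open fingers, and the wrist force is about 0. I'll withdraw straight up.

{"method": "apply_moves", "body": {"motion": [[30, 0, -0.1, 0, 0], [30, 0, -0.3, 0, 0], [30, 0, -0.6, 0, 0], [30, 0, -1.0, 0, 0], [30, 0, -1.5, 0, 0], [30, 0, -2.1, 0, 0], [30, 0, -2.8, 0, 0], [30, 0, -3.5, 0, 0], [30, 0, -4.1, 0, 0], [30, 0, -4.5, 0, 0], [30, 0, -4.7, 0, 0], [30, 0, -4.7, 0, 0]]}}

```text
t: 22.32
tcp_pos: [0.5813, -0.1905, 0.3432]
tool_rot: [-0.53, 0.467, -0.468, 0.53]
force: [0.1, -0.2, -0.4]
finger_gap: 0.35
```

{"method": "apply_moves", "body": {"motion": [[30, 0, 0, -0.2, 0], [30, 0, 0, -0.6, 0], [30, 0, 0, -1.1, 0], [30, 0, 0, -1.7, 0], [30, 0, 0, -2.3, 0], [30, 0, 0, -2.8, 0], [30, 0, 0, -3.1, 0], [30, 0, 0, -3.2, 0], [30, 0, 0, -3.2, 0], [30, 0, 0, -3.2, 0], [30, 0, 0, -3.2, 0], [30, 0, 0, -3.2, 0]]}}

```text
t: 23.82
tcp_pos: [0.4863, -0.2025, 0.3428]
tool_rot: [-0.531, 0.468, -0.467, 0.531]
force: [-0.2, 0.1, -0.4]
finger_gap: 0.35
```

```bash
python3 look.py 14 wrist scene top; python3 -c "
from station import manip
import pickle;pickle.dump(manip.get_calibration('wrist'),open('w14.pkl','wb'))"
```

```text
23.825 [ 0.4863 -0.2025  0.3428] 7.223417216020383 [-0.1602  0.0883 -0.4377] [-0.0182 -0.0155  0.0577] 29.874465045357837
```

View pics/wrist14.png

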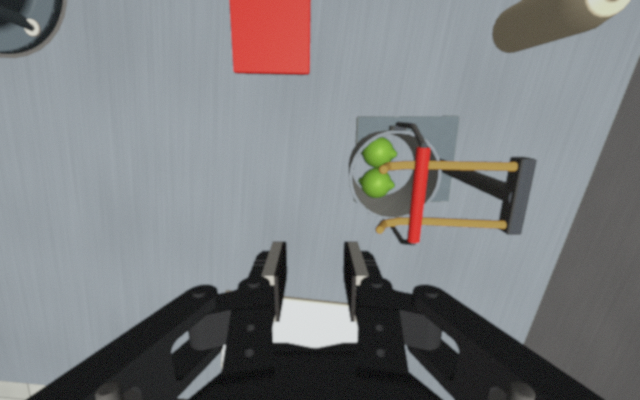

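View pics/scene14.png

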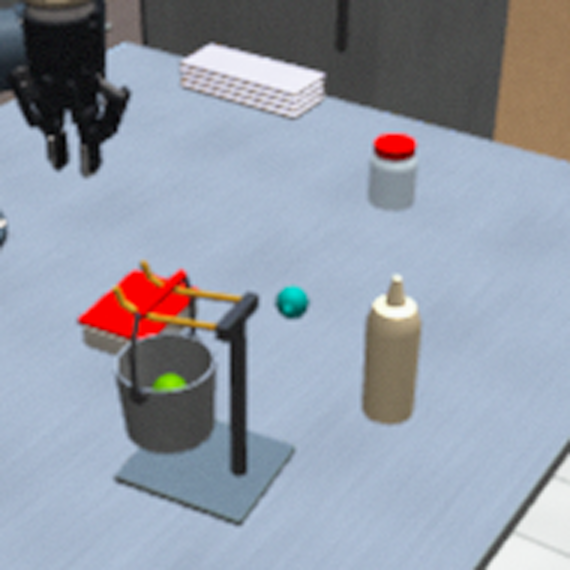

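View pics/top14.png

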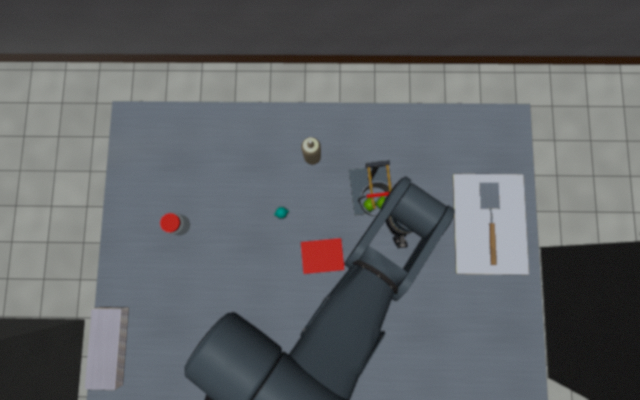

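The pail hangs from both prongs with both limes in it, and nothing else has moved. One last numeric check of centring, uprightness and stillness.

Run:
```python
from station import manip
from h import *
c=Cam(manip.get_calibration("wrist"));X=np.array([np.cos(np.radians(7.2)),np.sin(np.radians(7.2))]);Y=np.array([-X[1],X[0]])
a=manip.snapshot("wrist");p=cv2.imread("pics/wrist14.png")[:,:,::-1]
print("diff",np.abs(a[100:255,340:540].astype(int)-p[100:255,340:540]).mean(), np.abs(a[100:255,340:540].astype(int)-p[100:255,340:540]).max())
m,b=blobs(a,(0,150,90),(8,255,255),100)
for x in b:
    q=c.onz(*x[2][0],.222)[:2]-np.array([.581,-.19]);print(x[1],x[2],"x",q@X,"y",q@Y)
    for v in cv2.boxPoints(x[2]):
        q=c.onz(*v,.222)[:2]-np.array([.581,-.19]);print("  corner",q@X,q@Y)
# rim ellipse extents at z=.133
for p in((349,172),(441,172),(394,128),(394,217)):
    q=c.onz(*p,.133)[:2]-np.array([.581,-.19]);print("rim",q@X,q@Y)
h=cv2.cvtColor(a,cv2.COLOR_RGB2HSV)
```

```text
diff 1.5379677419354838 17
[270.6, 35.7] ((269.5, 36.5), (73.0, 79.0), 90.0) x -0.13215682869102177 y 0.1319788584806513
  corner -0.16173368391284282 0.15732793424318345
  corner -0.10035092845971952 0.157325421194491
  corner -0.10063719617291768 0.10496471019760073
  corner -0.16605799743264163 0.10496254725119389
[418.5, 192.3] ((418.6112060546875, 194.92529296875), (14.234382629394531, 95.62760925292969), 5.906140327453613) x 0.0007397283191298878 y 0.0002735390268622614
  corner -0.006161496174612086 -0.04714866701396904
  corner -0.005682962099076918 0.04468714234716951
  corner 0.007016175419101403 0.043402547197677235
  corner 0.00782250772338871 -0.04870465147944857
rim -0.05427260233226175 0.004566547261903772
rim 0.05745859086485442 0.0045833627349571955
rim -0.003640571284046089 0.056485819529140203
rim 0.004874693917913817 -0.0534079649335929
```

```bash
python3 -c "
from station import manip
print(manip.sign_off(), manip.sense()['t'])"
```

```text
the job is handed in; nothing more can be done
the job is handed in; nothing more can be done
```

The pail is hanging by its red grip over both prongs of the hook stand, and I handed the job in at about 24 s of the 67 s allowed. I swung the bail upright with the pail standing on the counter, lifted the pail by the grip, carried it round and lowered it onto the prongs. Then I let go and withdrew the gripper.

**Last checks:**
- **Centring:** the grip measured about 1 mm from the seat along the prongs and within 2 mm sideways.
- **Upright:** the rim centre is within about 2 mm of the grip line.
- **Stillness:** two wrist pictures taken a moment apart differed only by image noise.
- **Contents and surroundings:** both limes are in the pail. The bottle, jar, box, spatula and turquoise look-alike look unmoved in the top and scene pictures, judged by eye.
- **Robot:** it is touching nothing, and the wrist force reads about 0.

**One reading to note:** near the top of the bail swing the wrist force reached 5 N, about the pail's weight, so the pail may have been barely unweighted for a moment. I eased it back down until the tool pressed 5.9 N on it, with the bail upright, before lifting. No other check failed or disagreed.

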